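Release the locked-out parts tray and slide it home

TASK

The parts tray of the bench drawer unit is locked fully out on its slide. Press the slide's release lever down gently until you feel it bottom, keep it down while you slide the tray in past the catch, then let the lever spring back up and push the tray fully home. Do not force the lever, do not tip the engine parts standing in the tray, and leave the bin and the bottle on the bench where they are.

Things in the scene. Friction and masses are not known exactly. Their poses are not given: they have to be found in the camera images.
- chest: Low grey sheet-metal drawer unit fixed on the bench, 320 deep, 280 wide, 100 high. Origin: bench level, middle of its open front edge; x points inward (the way the tray retracts), y to the left seen from the robot, z up. It stands anywhere, turned up to 0.3 rad either way. The slide with the lever is on its right side (-y).
- tray (a joint): How far the steel tray with the orange front has been slid in from the end of its slide, m: 0.155 = fully home (the front's back face meets the chest's front edge), locked out it has 0 to 0.005. Carries the front and the lever. About 3 N of friction and some damping (5 N per m/s); stays where left. Above 0.030 the lever's nose has passed the catch.
- release_lever (a joint): Release lever angle, rad: 0 = sprung up, grows as the paddle is pressed; the spring takes about 4 to 8 N at lever_pad. The nose comes free somewhere from 0.06 to 0.29 rad (4 to 17 mm at the pad), different on every unit and not to be seen; a hard stop follows 0.04 rad (2 to 3 mm) later: feel for it. Pushing inward too early jams the nose: ease back, press again.
- lever_pad (a point): Where to press: top of the lever's paddle, plain steel 84 long x 40 wide x 5 thick beside the tray (chest y -0.20), 75 above the bench when up. A 5 thick tab across the paddle's far end, near face 22 inward of this point, stands 17 above the top: push inward on it, keeping the paddle down. Robot force on the lever over 30 N bends it: failure.
- lever_pivot (a point): Centre of the lever's cross pin: 58 on the robot's side of lever_pad, 13 below the paddle's top. The lever turns about the chest's y axis here, its far end going down. The nose is 91 inward of it, by the paddle's inner edge; it stands in front of a steel catch on the chest. Once past, the lever springs up freely.
- front_top (a point): Point on the top edge of the orange front's outer face, 88 above the bench, at chest y -0.14, between handle and lever. The front is 18 thick, 78 high, chest y -0.23 to 0.145; its outer face is flat and bare from chest y -0.06 to -0.225, a good place to push. This point is at chest x = -0.173 plus the tray joint.
- handle (a point): Middle of the steel bar handle on the orange front: bar 10 thick, 150 long, level, 60 above the bench, its axis 22 in front of the front's face, chest y -0.045 to 0.105. It may be used but is not needed.
- piston: Aluminium piston, a 44 diameter 56 high cylinder standing loose in the tray; origin under its middle. Must stay upright.
- drum: Steel clutch drum, 72 diameter with a 36 hub on top, 36 high, standing loose in the tray; origin under its middle. Must stay upright.
- bin: Open red parts bin, 130 x 100 x 55 high, loose on the bench to the right of the lever; origin under its middle. Leave alone.
- oil: White oil bottle, 60 diameter, 150 high, on the bench to the left of the chest; origin under its middle. Leave alone.
Things that resemble listed ones, but are neither listed nor needed, are in the scene too. There is more than one size of the piston; the job needs the smallest.

How it is judged:
By the outcome, as a careful person would: the job done as asked, in the order asked, and still so for the second after the job is handed in, with the robot touching nothing.
It also fails if it takes over 46 s, if anything falls off the work surface, if the arm or the gripper's body presses on something with over 40 N, if the wrist force passes 120 N, or if a joint passes its speed limit or range.

ROBOT

A 7-joint arm with a two-finger parallel gripper is mounted at the origin on the work surface. World frame = base frame: x ahead of the robot, y to its left, z up, the work surface at z = 0. Lengths are in m, angles in rad, forces in N, time in s.
With the tool pointing down it reaches from about 0.4 to 0.85 m from the base axis. Payload 6.9 kg.
Tool frame: the origin (TCP) lies on the centre line of the jaws, within the pads' length; the fingertips stand 17 mm ahead of it and the grasp point (between the pads) lies 2 mm behind it; z points along the fingers, y is the line along which they close (so a half turn about z gives the same grasp; the last joint's range is limited). The gripper opens to 85 mm and grips with 20 to 120 N. Pads are 22 mm wide; open, the fingers measure 114 mm over their backs; the gripper's body (76 mm by 85 mm) begins 54 mm behind the grasp point. The pads swing forward as they close: fully open they stand 13 mm farther back than shut.
Start: joints at [-1.212, 0.507, -0.238, 1.5, 0.126, 1.149, -0.155], TCP at [0.157, 0.605, 0.248] pointing down, gripper open.
Joint ranges: [-3.08, 3.08], [-0.24, 2.05], [-1.43, 1.35], [0, 2.5], [-1.52, 4.66], [0.17, 1.96], [-2.89, 2.89]. Speed limits (rad/s): [2.39, 2.39, 3.14, 3.14, 3.14, 3.14, 3.14].

INTERFACE

Orientations are given as a unit quaternion [x, y, z, w].
In Python, from cell import manip gives the robot as it stands. The module is installed in compiled form; this text tells all that it offers.
- The arm moves only by the tool arm_command, never from a script. Its argument "series" is a list of rows, each an object with "slide": the shift along the tool's x, y, z in m, a list of three; "turn": the turn, a rotation vector about the tool's x, y, z in rad, a list of three. A call has 1 to 10 rows; each row shifts and turns the commanded pose from where the row before left it, along the tool's axes as they then stand; what a row does not reach is not made up. A row lasts 1/12 s, in which the tool goes at most 41.7 mm and 7.16 degrees, less where a joint would pass 70% of its speed; a pose out of reach is approached as far as the arm can. A call is refused whole if a number of a shift passes 0.0417 or a number of a turn 0.125, either way. A call with a gripper value outside its range is refused whole. "jaw" is the opening in per cent of the stroke, from 0 (shut) to 100 (fully open), set as the call begins (left out, the last holds). The fingers move at their own pace and stop on an object; "newtons" is the grip in N (left out, the last holds). Time passes only in rows, so rows that do not move let the fingers close. It gives the time, the measured TCP pose, the force, the opening and the grip force at its end, in the units of the state.
- manip.get_state(): the state, without advancing time (a new reading comes with each control period).
- manip.get_image(name): name is "scene" or "top"; returns the picture (384x512x3 uint8, blue, green, red); there is no depth.
- manip.camera_info(name): a dict with "fov_y" (degrees; the focal length in pixels is half the picture's height over the tangent of half this angle, whatever the lens; pixels are square), "cx", "cy" (the principal point, pixels), "rvec" (rotation vector, rad) and "tvec" (3), from world to camera coordinates, as OpenCV has them. Camera axes: x right, y down, z forward; pixel columns grow to the right and rows downward; lengths in m; the calibration is good to about 2 mm. A picture is of the moment at which its call begins. camera_info takes no time and is no camera call.
- manip.close_job(): hands the job in; it is judged then, once.
The state is a dict: "clock": time; "joint_pos": joint angles; "joint_vel": joint speeds; "joint_efforts": joint torques, N m; "ee_pos": TCP position; "orientation": TCP orientation; "ft_force": force on the tool from outside, world axes, zero at the start; "torque": the same for the moment, N m; "width": finger opening in m; "finger_force": force on a finger pad.
Only numpy, scipy, OpenCV 4.12 (cv2) and the standard library are available. Lean on these libraries where they do the work, as an engineer would, in place of code of your own. Each camera call takes 0.05 s, during which the arm holds its last target. There are 200 camera calls.

## Working session

There is one attempt and no reset: what is moved stays moved. The work goes in short steps, Python scripts to look and compute and a tool call to move; the robot and the scene stay as the last step left them, time stands still between calls to the robot, and variables do not carry over. Pictures are saved under pics/ and viewed, at most 10 in all, crops included, and the job is handed in when it is done.

Besides the shell and the picture viewer there is one more tool, called after "Request:" by a JSON object that holds its "method" and its "body", one argument or row to a line. arm_command: Moves the arm, as the interface text tells. Its arguments: {"type":"object","properties":{"series":{"type":"array"},"jaw":{"type":"number"},"newtons":{"type":"number"}},"required":["series"]}

```bash
mkdir -p pics
python3 - <<'E'
from cell import manip
import cv2
for n in("scene","top"):
    cv2.imwrite(f"pics/{n}0.png",manip.get_image(n)); print(n,manip.camera_info(n))
s=manip.get_state();print(s)
E
```

```text
scene {'fov_y': 47.461451150317686, 'cx': 251.39574125713668, 'cy': 183.68648101242917, 'rvec': array([ 1.63701221,  1.88980951, -0.78564019]), 'tvec': array([ 0.10264142, -0.31988814,  1.45805558])}
top {'fov_y': 44.66962677856763, 'cx': 259.01445282485884, 'cy': 189.38273570589516, 'rvec': array([ 2.13946315, -2.14903044,  0.16535732]), 'tvec': array([-0.02539497,  0.53602408,  1.34982243])}
{'clock': 0.1, 'joint_pos': array([-1.21150165,  0.50829228, -0.23749003,  1.50101747,  0.12570394,
        1.14891851, -0.15481476]), 'joint_vel': array([ 0.00020274, -0.00303732, -0.00203985, -0.00160106, -0.00166786,
        0.00139658, -0.0009062 ]), 'joint_efforts': array([-4.24153724e-03, -6.21828604e+01, -2.19433352e+00, -2.50207543e+01,
        1.26345753e-02,  7.84969074e-03, -2.21463262e-05]), 'ee_pos': array([0.15691277, 0.60454691, 0.24749655]), 'orientation': array([ 1.26576554e-01,  9.91956499e-01, -8.20743245e-04, -7.95374215e-05]), 'ft_force': array([ 0.05960135,  0.84553024, -0.25723603]), 'torque': array([ 0.01040852,  0.00441392, -0.00796891]), 'finger_force': 0.0, 'width': 0.08570379779821802}
```

View pics/scene0.png

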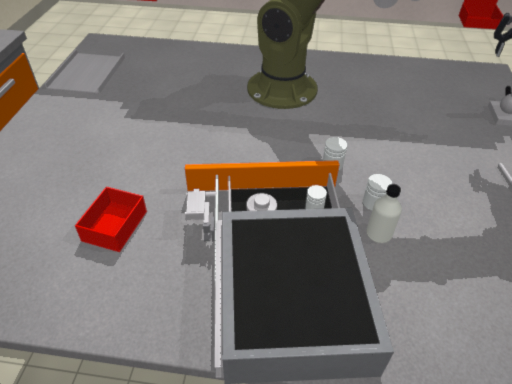

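View pics/top0.png

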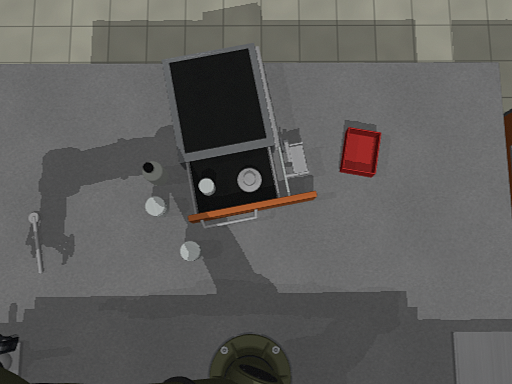

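The scene view shows the front at (186–338,165–185), the lever at (197,207), and the bin at (112,218). In the top view the front runs (189,218)–(316,194), with the lever paddle at (296,158), drum (249,180) and piston in the tray (206,186). Larger look-alike pistons stand on the bench at (155,206) and (190,250), the bottle is at (151,170) and the bin at (360,151). I only need to touch the lever and the front.

```bash
cat > h.py <<'E'
import numpy as np,cv2
from cell import manip
def cam(n):
    c=manip.camera_info(n);f=192/np.tan(np.radians(c['fov_y']/2))
    return np.array([[f,0,c['cx']],[0,f,c['cy']],[0,0,1]]),c['rvec'],c['tvec']
def px(n,P): 
    K,r,t=cam(n);return cv2.projectPoints(np.float64(P).reshape(-1,3),r,t,K,None)[0].reshape(-1,2)
def ray(n,uv,z):
    K,r,t=cam(n);R=cv2.Rodrigues(r)[0];d=R.T@np.linalg.inv(K)@[uv[0],uv[1],1];o=-R.T@t
    return o+d*(z-o[2])/d[2]
E
python3 - <<'E'
from h import *
im=cv2.imread('pics/top0.png')[120:240,170:330]
a=cv2.resize(im,None,fx=5,fy=5,interpolation=cv2.INTER_CUBIC);cv2.imwrite('pics/c1.png',a)
for uv,z in(((189,220),.088),((316,196),.088),((296,158),.075),((163,62),.1),((257,45),.1),((187,160),.1),((275,144),.1)):print(uv,ray('top',uv,z).round(4))
E
```

```text
(189, 220) [0.4415 0.1718 0.088 ]
(316, 196) [ 0.5088 -0.1909  0.088 ]
(296, 158) [ 0.6233 -0.1365  0.075 ]
(163, 62) [0.9105 0.2556 0.1   ]
(257, 45) [ 0.9631 -0.0236  0.1   ]
(187, 160) [0.6131 0.1789 0.1   ]
(275, 144) [ 0.6593 -0.0744  0.1   ]
```

View pics/c1.png

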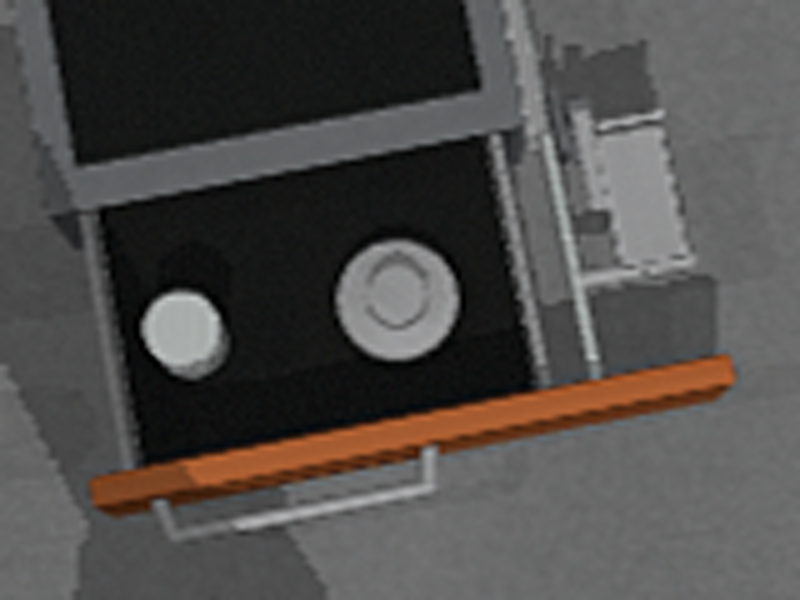

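```bash
cat > fit.py <<'E'
from h import *
from scipy.optimize import least_squares
def W(p,P):
    c,s=np.cos(p[2]),np.sin(p[2]);P=np.float64(P).reshape(-1,3)
    return np.c_[p[0]+c*P[:,0]-s*P[:,1],p[1]+s*P[:,0]+c*P[:,1],P[:,2]]
X=-.173
L=[(X,-.23,.088),(X,.145,.088),(X+.018,-.23,.088),(X+.018,.145,.088)]
E
python3 - <<'E'
from fit import *
c=lambda x,y:(170+x/5-.4,120+y/5-.4)
T=np.array([c(734,380),c(95,505),c(728,356),c(92,481)])
S=np.array([(186,165),(338,162)]) # scene: back top edge (far cam sees chest side)
def r(p,full=False):
    a=px('top',W(p,L))-T
    b=px('scene',W(p,[L[2],L[3]]))-S
    return np.r_[a.ravel(),.5*b.ravel()]
o=least_squares(r,[.65,.03,.18]);print(o.x,o.fun.round(1))
p=o.x;np.save('p.npy',p)
# draw
def seg(im,n,A,B,col,k,off):
    a,b=(px(n,W(p,[A,B]))-off+.4)*k;cv2.line(im,tuple(int(v) for v in a),tuple(int(v) for v in b),col,1)
def box(im,n,lo,hi,col,k,off):
    for z in(lo[2],hi[2]):
        q=[(lo[0],lo[1],z),(hi[0],lo[1],z),(hi[0],hi[1],z),(lo[0],hi[1],z)]
        for i in range(4):seg(im,n,q[i],q[(i+1)%4],col,k,off)
out=[]
for n,off,w in(('top',(160,40),(180,200)),('scene',(170,150),(180,200))):
    k=3 if n=='top' else 2.2
    k=2.2
    im=cv2.imread(f'pics/{n}0.png')[off[1]:off[1]+w[1],off[0]:off[0]+w[0]]
    im=cv2.resize(im,None,fx=k,fy=k,interpolation=cv2.INTER_CUBIC)
    box(im,n,(X,-.23,.01),(X+.018,.145,.088),(255,255,0),k,off)
    box(im,n,(0,-.14,0),(.32,.14,.1),(0,255,0),k,off)
    out.append(im)
cv2.imwrite('pics/ov.png',np.hstack(out))
# paddle pad chest coords from top rays
cs,sn=np.cos(p[2]),np.sin(p[2])
for x,y,z in((690,262,.075),(622,272,.075),(663,112,.092),(598,128,.092),(660,122,.075),(605,132,.075)):
    d=ray('top',c(x,y),z)[:2]-p[:2];print(x,y,(cs*d[0]+sn*d[1]).round(4),(-sn*d[0]+cs*d[1]).round(4))
E
```

```text
[0.63429138 0.06400311 0.18992556] [ 0.9  0.7 -0.3  1.   0.7 -0.6 -0.8 -0.4 -0.6  1.2  1.2  0.6]
690 262 -0.0961 -0.2195
622 272 -0.0942 -0.1793
663 112 -0.009 -0.2202
598 128 -0.0111 -0.1811
660 122 -0.0106 -0.2197
605 132 -0.0103 -0.1866
```

View pics/ov.png

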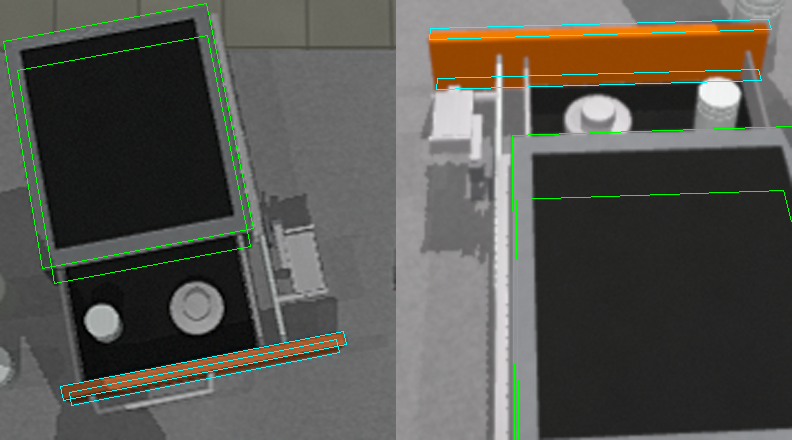

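The top view puts the front at yaw 0.190 and the chest origin at (0.634, 0.064). In chest coordinates the paddle spans y −0.22 to −0.18 and x −0.095 to −0.010. That matches the sizes given and puts lever_pad at about (−0.037, −0.20). I'll turn the tool to line up with the chest, then travel above the pad with the jaws shut.

Request:
{"method": "arm_command", "body": {
  "series": [
    {"slide":[0,0,0],"turn":[0,0,-0.111]},
    {"slide":[0,0,0],"turn":[0,0,-0.111]},
    {"slide":[0,0,0],"turn":[0,0,-0.111]},
    {"slide":[0,0,0],"turn":[0,0,-0.111]},
    {"slide":[-0.013,-0.033,0],"turn":[0,0,0]},
    {"slide":[-0.013,-0.033,0],"turn":[0,0,0]},
    {"slide":[-0.013,-0.033,0],"turn":[0,0,0]},
    {"slide":[-0.013,-0.033,0],"turn":[0,0,0]},
    {"slide":[-0.013,-0.033,0],"turn":[0,0,0]},
    {"slide":[-0.013,-0.033,0],"turn":[0,0,0]}
  ],
  "jaw": 0,
  "newtons": 40
}}

```text
clock: 0.93
ee_pos: [0.2715, 0.4235, 0.248]
orientation: [-0.095, 0.995, -0.0, -0.0]
ft_force: [0.3, 0.7, 1.0]
width: -0.0
finger_force: 0.0
```

Request:
{"method": "arm_command", "body": {
  "series": [
    {"slide":[-0.013,-0.033,0],"turn":[0,0,0]},
    {"slide":[-0.013,-0.033,0],"turn":[0,0,0]},
    {"slide":[-0.013,-0.033,0],"turn":[0,0,0]},
    {"slide":[-0.013,-0.033,0],"turn":[0,0,0]},
    {"slide":[-0.013,-0.033,0],"turn":[0,0,0]},
    {"slide":[-0.013,-0.033,0],"turn":[0,0,0]},
    {"slide":[-0.013,-0.033,0],"turn":[0,0,0]},
    {"slide":[-0.013,-0.033,0],"turn":[0,0,0]},
    {"slide":[-0.013,-0.033,0],"turn":[0,0,0]},
    {"slide":[-0.013,-0.033,0],"turn":[0,0,0]}
  ]
}}

```text
clock: 1.77
ee_pos: [0.4615, 0.124, 0.2482]
orientation: [-0.095, 0.995, -0.0, -0.0]
ft_force: [1.0, 0.8, 0.9]
width: -0.0002
finger_force: 0.0
```

```bash
cat > st.py <<'E'
from fit import *
from scipy.spatial.transform import Rotation as R
p=np.load('p.npy');s=manip.get_state();d=s['ee_pos'][:2]-p[:2];c,n=np.cos(p[2]),np.sin(p[2])
f=s['ft_force'];Rm=R.from_quat(s['orientation']).as_matrix()
print('t',s['clock'],'chest',(c*d[0]+n*d[1]).round(4),(-n*d[0]+c*d[1]).round(4),'tipz',(s['ee_pos'][2]-.017).round(4),'F chest',(c*f[0]+n*f[1]).round(2),(-n*f[0]+c*f[1]).round(2),f[2].round(2),'w',s['width'],'yawerr',(np.arctan2(Rm[0,1]*-1,Rm[1,1])-p[2]).round(4),'toolz',Rm[:,2].round(3),s['joint_pos'].round(2))
E
python3 st.py
```

```text
t 1.7667 chest -0.1584 0.0916 tipz 0.2312 F chest 1.18 0.61 0.95 w -0.00020335714063460844 yawerr 0.0002 toolz [-0. -0. -1.] [-0.17  0.28 -0.19  1.87  0.06  1.    1.37]
```

Request:
{"method": "arm_command", "body": {
  "series": [
    {"slide":[-0.0135,-0.0324,0],"turn":[0,0,0]},
    {"slide":[-0.0135,-0.0324,0],"turn":[0,0,0]},
    {"slide":[-0.0135,-0.0324,0],"turn":[0,0,0]},
    {"slide":[-0.0135,-0.0324,0],"turn":[0,0,0]},
    {"slide":[-0.0135,-0.0324,0],"turn":[0,0,0]},
    {"slide":[-0.0135,-0.0324,0],"turn":[0,0,0]},
    {"slide":[-0.0135,-0.0324,0],"turn":[0,0,0]},
    {"slide":[-0.0135,-0.0324,0],"turn":[0,0,0]},
    {"slide":[-0.0135,-0.0324,0],"turn":[0,0,0]},
    {"slide":[0,0,0],"turn":[0,0,0]}
  ]
}}

```text
clock: 2.6
ee_pos: [0.6369, -0.1458, 0.2467]
orientation: [-0.091, 0.996, -0.002, -0.001]
ft_force: [-1.9, -1.4, -0.3]
width: 0.0
finger_force: 0.0
```

Request:
{"method": "arm_command", "body": {
  "series": [
    {"slide":[0,0,0.03],"turn":[0,0,0]},
    {"slide":[0,0,0.03],"turn":[0,0,0]},
    {"slide":[0,0,0.03],"turn":[0,0,0]},
    {"slide":[0,0,0.025],"turn":[0,0,0]},
    {"slide":[0,0,0.015],"turn":[0,0,0]},
    {"slide":[0,0,0.005],"turn":[0,0,0]},
    {"slide":[0,0,0],"turn":[0,0,0]}
  ]
}}

```text
clock: 3.18
ee_pos: [0.6344, -0.1372, 0.1116]
orientation: [-0.095, 0.995, 0.0, -0.002]
ft_force: [-0.2, 0.4, 0.8]
width: -0.0002
finger_force: 0.0
```

```bash
python3 st.py
python3 - <<'E'
from h import *
a=manip.get_image('top')[110:230,190:350];b=manip.get_image('scene')[140:260,140:300]
cv2.imwrite('pics/near.png',cv2.resize(np.hstack([a,b]),None,fx=2.5,fy=2.5,interpolation=2))
E
```

```text
t 3.1833 chest -0.0379 -0.1977 tipz 0.0946 F chest -0.13 0.45 0.82 w -0.00023937946838176823 yawerr 0.0004 toolz [-0.003  0.001 -1.   ] [ 0.24  0.67 -0.1   1.6   0.08  0.88  1.86]
```

View pics/near.png

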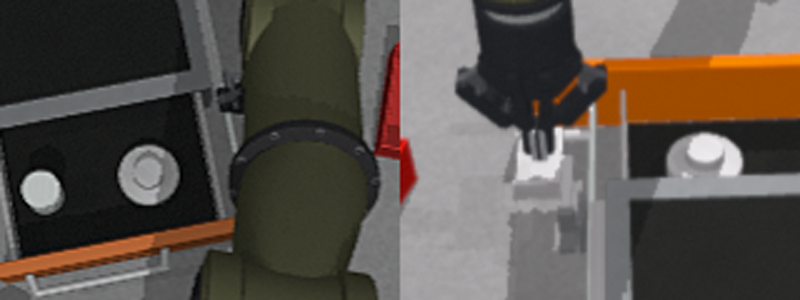

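The tip is centred over the paddle, clear of the rail and short of the tab. I'll press down in small steps and watch the vertical force.

Request:
{"method": "arm_command", "body": {
  "series": [
    {"slide":[0,0,0.008],"turn":[0,0,0]},
    {"slide":[0,0,0.006],"turn":[0,0,0]},
    {"slide":[0,0,0.003],"turn":[0,0,0]},
    {"slide":[0,0,0.002],"turn":[0,0,0]},
    {"slide":[0,0,0],"turn":[0,0,0]}
  ]
}}

```text
clock: 3.7
ee_pos: [0.6352, -0.1375, 0.0938]
orientation: [-0.095, 0.995, 0.0, -0.0]
ft_force: [0.3, 1.0, -0.8]
width: 0.0
finger_force: 0.0
```

Request:
{"method": "arm_command", "body": {
  "series": [
    {"slide":[0,0,0.001],"turn":[0,0,0]},
    {"slide":[0,0,0],"turn":[0,0,0]},
    {"slide":[0,0,0],"turn":[0,0,0]}
  ]
}}

```text
clock: 3.95
ee_pos: [0.6355, -0.1376, 0.0934]
orientation: [-0.095, 0.995, -0.0, 0.0]
ft_force: [0.5, -0.4, -0.4]
width: 0.0002
finger_force: 0.0
```

Request:
{"method": "arm_command", "body": {
  "series": [
    {"slide":[0,0,0.001],"turn":[0,0,0]},
    {"slide":[0,0,0],"turn":[0,0,0]},
    {"slide":[0,0,0],"turn":[0,0,0]}
  ]
}}

```text
clock: 4.2
ee_pos: [0.6354, -0.1376, 0.0923]
orientation: [-0.095, 0.995, -0.0, -0.0]
ft_force: [-0.3, 0.1, -0.2]
width: -0.0001
finger_force: 0.0
```

Request:
{"method": "arm_command", "body": {
  "series": [
    {"slide":[0,0,0.001],"turn":[0,0,0]},
    {"slide":[0,0,0],"turn":[0,0,0]},
    {"slide":[0,0,0],"turn":[0,0,0]}
  ]
}}

```text
clock: 4.45
ee_pos: [0.6356, -0.1376, 0.0916]
orientation: [-0.095, 0.995, -0.0, 0.0]
ft_force: [-1.6, 0.8, 3.8]
width: -0.0004
finger_force: 1.8
```

Request:
{"method": "arm_command", "body": {
  "series": [
    {"slide":[0,0,0.001],"turn":[0,0,0]},
    {"slide":[0,0,0],"turn":[0,0,0]},
    {"slide":[0,0,0],"turn":[0,0,0]}
  ]
}}

```text
clock: 4.7
ee_pos: [0.6359, -0.1375, 0.0906]
orientation: [-0.095, 0.995, -0.0, 0.0]
ft_force: [0.9, 1.3, 3.7]
width: -0.0002
finger_force: 2.2
```

Request:
{"method": "arm_command", "body": {
  "series": [
    {"slide":[0,0,0.001],"turn":[0,0,0]},
    {"slide":[0,0,0],"turn":[0,0,0]},
    {"slide":[0,0,0],"turn":[0,0,0]}
  ]
}}

```text
clock: 4.95
ee_pos: [0.636, -0.1376, 0.0895]
orientation: [-0.095, 0.995, -0.0, 0.001]
ft_force: [1.1, 1.1, 4.5]
width: 0.0002
finger_force: 2.4
```

Request:
{"method": "arm_command", "body": {
  "series": [
    {"slide":[0,0,0.001],"turn":[0,0,0]},
    {"slide":[0,0,0],"turn":[0,0,0]},
    {"slide":[0,0,0],"turn":[0,0,0]}
  ]
}}

```text
clock: 5.2
ee_pos: [0.6362, -0.1375, 0.0886]
orientation: [-0.095, 0.995, -0.0, 0.001]
ft_force: [3.1, 0.6, 5.5]
width: 0.0002
finger_force: 2.6
```

Request:
{"method": "arm_command", "body": {
  "series": [
    {"slide":[0,0,0.001],"turn":[0,0,0]},
    {"slide":[0,0,0],"turn":[0,0,0]},
    {"slide":[0,0,0],"turn":[0,0,0]}
  ]
}}

```text
clock: 5.45
ee_pos: [0.6362, -0.1374, 0.0876]
orientation: [-0.095, 0.995, -0.0, 0.001]
ft_force: [3.0, 0.3, 5.7]
width: 0.0007
finger_force: 2.7
```

Request:
{"method": "arm_command", "body": {
  "series": [
    {"slide":[0,0,0.001],"turn":[0,0,0]},
    {"slide":[0,0,0],"turn":[0,0,0]},
    {"slide":[0,0,0],"turn":[0,0,0]}
  ]
}}

```text
clock: 5.7
ee_pos: [0.6363, -0.1375, 0.0867]
orientation: [-0.095, 0.995, -0.0, 0.001]
ft_force: [3.1, 0.4, 4.8]
width: 0.0002
finger_force: 2.8
```

Request:
{"method": "arm_command", "body": {
  "series": [
    {"slide":[0,0,0.001],"turn":[0,0,0]},
    {"slide":[0,0,0],"turn":[0,0,0]},
    {"slide":[0,0,0],"turn":[0,0,0]}
  ]
}}

```text
clock: 5.95
ee_pos: [0.6363, -0.1374, 0.0857]
orientation: [-0.095, 0.995, -0.0, 0.001]
ft_force: [2.5, 0.6, 5.9]
width: 0.0002
finger_force: 2.9
```

Request:
{"method": "arm_command", "body": {
  "series": [
    {"slide":[0,0,0.001],"turn":[0,0,0]},
    {"slide":[0,0,0],"turn":[0,0,0]},
    {"slide":[0,0,0],"turn":[0,0,0]}
  ]
}}

```text
clock: 6.2
ee_pos: [0.6363, -0.1375, 0.0847]
orientation: [-0.095, 0.995, -0.0, 0.001]
ft_force: [2.7, -0.4, 5.5]
width: -0.0002
finger_force: 3.0
```

Request:
{"method": "arm_command", "body": {
  "series": [
    {"slide":[0,0,0.001],"turn":[0,0,0]},
    {"slide":[0,0,0],"turn":[0,0,0]},
    {"slide":[0,0,0],"turn":[0,0,0]}
  ]
}}

```text
clock: 6.45
ee_pos: [0.6363, -0.1374, 0.0837]
orientation: [-0.095, 0.995, -0.0, 0.001]
ft_force: [3.4, 0.5, 5.7]
width: -0.0004
finger_force: 3.1
```

Request:
{"method": "arm_command", "body": {
  "series": [
    {"slide":[0,0,0.001],"turn":[0,0,0]},
    {"slide":[0,0,0],"turn":[0,0,0]},
    {"slide":[0,0,0],"turn":[0,0,0]}
  ]
}}

```text
clock: 6.7
ee_pos: [0.6363, -0.1374, 0.0828]
orientation: [-0.095, 0.995, -0.0, 0.001]
ft_force: [2.2, 1.0, 5.6]
width: 0.0003
finger_force: 3.1
```

Request:
{"method": "arm_command", "body": {
  "series": [
    {"slide":[0,0,0.001],"turn":[0,0,0]},
    {"slide":[0,0,0],"turn":[0,0,0]},
    {"slide":[0,0,0],"turn":[0,0,0]}
  ]
}}

```text
clock: 6.95
ee_pos: [0.6363, -0.1374, 0.0818]
orientation: [-0.095, 0.995, -0.0, 0.001]
ft_force: [2.8, 0.8, 5.8]
width: -0.0002
finger_force: 3.2
```

Request:
{"method": "arm_command", "body": {
  "series": [
    {"slide":[0,0,0.001],"turn":[0,0,0]},
    {"slide":[0,0,0],"turn":[0,0,0]},
    {"slide":[0,0,0],"turn":[0,0,0]}
  ]
}}

```text
clock: 7.2
ee_pos: [0.6364, -0.1374, 0.0808]
orientation: [-0.095, 0.995, -0.0, 0.001]
ft_force: [3.5, 1.4, 7.0]
width: -0.0003
finger_force: 3.3
```

Request:
{"method": "arm_command", "body": {
  "series": [
    {"slide":[0,0,0.001],"turn":[0,0,0]},
    {"slide":[0,0,0],"turn":[0,0,0]},
    {"slide":[0,0,0],"turn":[0,0,0]}
  ]
}}

```text
clock: 7.45
ee_pos: [0.6363, -0.1375, 0.0798]
orientation: [-0.095, 0.995, -0.0, 0.001]
ft_force: [2.3, 1.5, 6.7]
width: -0.0001
finger_force: 3.4
```

Request:
{"method": "arm_command", "body": {
  "series": [
    {"slide":[0,0,0.001],"turn":[0,0,0]},
    {"slide":[0,0,0],"turn":[0,0,0]},
    {"slide":[0,0,0],"turn":[0,0,0]}
  ]
}}

```text
clock: 7.7
ee_pos: [0.6364, -0.1375, 0.0788]
orientation: [-0.095, 0.995, -0.0, 0.001]
ft_force: [2.5, 1.1, 7.4]
width: 0.0001
finger_force: 3.5
```

Request:
{"method": "arm_command", "body": {
  "series": [
    {"slide":[0,0,0.001],"turn":[0,0,0]},
    {"slide":[0,0,0],"turn":[0,0,0]},
    {"slide":[0,0,0],"turn":[0,0,0]}
  ]
}}

```text
clock: 7.95
ee_pos: [0.6363, -0.1375, 0.0778]
orientation: [-0.095, 0.995, -0.0, 0.001]
ft_force: [1.7, 0.5, 6.4]
width: -0.0001
finger_force: 3.5
```

Request:
{"method": "arm_command", "body": {
  "series": [
    {"slide":[0,0,0.001],"turn":[0,0,0]},
    {"slide":[0,0,0],"turn":[0,0,0]},
    {"slide":[0,0,0],"turn":[0,0,0]}
  ]
}}

```text
clock: 8.2
ee_pos: [0.6363, -0.1375, 0.077]
orientation: [-0.095, 0.995, -0.0, 0.001]
ft_force: [1.6, 0.9, 7.9]
width: -0.0003
finger_force: 4.0
```

Request:
{"method": "arm_command", "body": {
  "series": [
    {"slide":[0,0,0.001],"turn":[0,0,0]},
    {"slide":[0,0,0],"turn":[0,0,0]},
    {"slide":[0,0,0],"turn":[0,0,0]}
  ]
}}

```text
clock: 8.45
ee_pos: [0.6364, -0.1374, 0.0768]
orientation: [-0.095, 0.995, -0.0, 0.001]
ft_force: [1.1, 1.7, 13.1]
width: 0.0002
finger_force: 6.5
```

```bash
python3 st.py
```

```text
t 8.45 chest -0.036 -0.1982 tipz 0.0598 F chest 1.4 1.44 13.05 w 0.00021298608929221186 yawerr 0.0005 toolz [ 0.002 -0.    -1.   ] [ 0.23  0.71 -0.1   1.63  0.09  0.81  1.86]
```

Force rose to 13 N with no more travel, so the lever has bottomed. Next I'll move inward toward the tab, following the paddle's slope.

Request:
{"method": "arm_command", "body": {
  "series": [
    {"slide":[-0.001,0,0.0003],"turn":[0,0,0]},
    {"slide":[-0.001,0,0.0003],"turn":[0,0,0]},
    {"slide":[-0.001,0,0.0003],"turn":[0,0,0]},
    {"slide":[0,0,0],"turn":[0,0,0]}
  ]
}}

```text
clock: 8.78
ee_pos: [0.6379, -0.1374, 0.0762]
orientation: [-0.095, 0.996, -0.0, -0.0]
ft_force: [-4.3, 1.2, 19.9]
width: -0.0002
finger_force: 8.6
```

```bash
python3 st.py
```

```text
t 8.7833 chest -0.0345 -0.1985 tipz 0.0592 F chest -4.03 2.03 19.85 w -0.00019936289387159067 yawerr -0.0001 toolz [-0.    -0.001 -1.   ] [ 0.23  0.71 -0.1   1.62  0.09  0.81  1.86]
```

Request:
{"method": "arm_command", "body": {
  "series": [
    {"slide":[-0.001,0,0],"turn":[0,0,0]},
    {"slide":[-0.001,0,0],"turn":[0,0,0]},
    {"slide":[-0.001,0,0],"turn":[0,0,0]},
    {"slide":[0,0,0],"turn":[0,0,0]}
  ]
}}

```text
clock: 9.12
ee_pos: [0.6406, -0.1371, 0.0755]
orientation: [-0.095, 0.996, -0.0, -0.001]
ft_force: [-2.6, 0.9, 14.7]
width: 0.0003
finger_force: 6.4
```

```bash
python3 st.py
```

```text
t 9.1167 chest -0.0317 -0.1987 tipz 0.0585 F chest -2.42 1.41 14.66 w 0.00027659912922264586 yawerr -0.0002 toolz [-0.001 -0.001 -1.   ] [ 0.23  0.71 -0.1   1.62  0.09  0.82  1.86]
```

Request:
{"method": "arm_command", "body": {
  "series": [
    {"slide":[-0.0015,0,0.0003],"turn":[0,0,0]},
    {"slide":[-0.0015,0,0.0003],"turn":[0,0,0]},
    {"slide":[-0.0015,0,0.0003],"turn":[0,0,0]},
    {"slide":[0,0,0],"turn":[0,0,0]}
  ]
}}

```text
clock: 9.45
ee_pos: [0.645, -0.1364, 0.0741]
orientation: [-0.095, 0.996, -0.0, -0.001]
ft_force: [-2.8, -0.6, 11.3]
width: -0.0002
finger_force: 5.2
```

```bash
python3 st.py
```

```text
t 9.45 chest -0.0273 -0.1988 tipz 0.0571 F chest -2.83 -0.05 11.3 w -0.00020607797782970708 yawerr -0.0003 toolz [-0.001 -0.001 -1.   ] [ 0.23  0.72 -0.1   1.61  0.09  0.82  1.85]
```

Request:
{"method": "arm_command", "body": {
  "series": [
    {"slide":[-0.0015,0,0.0005],"turn":[0,0,0]},
    {"slide":[-0.0015,0,0.0005],"turn":[0,0,0]},
    {"slide":[-0.0015,0,0.0005],"turn":[0,0,0]},
    {"slide":[0,0,0],"turn":[0,0,0]}
  ]
}}

```text
clock: 9.78
ee_pos: [0.6494, -0.1356, 0.0727]
orientation: [-0.095, 0.996, -0.0, -0.001]
ft_force: [-3.1, -0.2, 12.2]
width: -0.0005
finger_force: 5.3
```

```bash
python3 st.py
```

```text
t 9.7833 chest -0.0228 -0.1989 tipz 0.0557 F chest -3.12 0.44 12.19 w -0.0005280142119348494 yawerr -0.0004 toolz [-0.001 -0.001 -1.   ] [ 0.22  0.73 -0.1   1.59  0.09  0.83  1.85]
```

Request:
{"method": "arm_command", "body": {
  "series": [
    {"slide":[-0.0015,0,0.0004],"turn":[0,0,0]},
    {"slide":[-0.0015,0,0.0004],"turn":[0,0,0]},
    {"slide":[-0.001,0,0.0002],"turn":[0,0,0]},
    {"slide":[0,0,0],"turn":[0,0,0]}
  ]
}}

```text
clock: 10.12
ee_pos: [0.6524, -0.1351, 0.0717]
orientation: [-0.094, 0.996, -0.0, -0.002]
ft_force: [-4.9, -1.0, 13.8]
width: -0.0002
finger_force: 7.1
```

```bash
python3 st.py
```

```text
t 10.1167 chest -0.0198 -0.1989 tipz 0.0547 F chest -4.99 -0.04 13.79 w -0.00023698886419846796 yawerr -0.0006 toolz [-0.003 -0.001 -1.   ] [ 0.22  0.73 -0.1   1.58  0.09  0.83  1.85]
```

Request:
{"method": "arm_command", "body": {
  "series": [
    {"slide":[-0.001,0,0],"turn":[0,0,0]},
    {"slide":[-0.001,0,0],"turn":[0,0,0]},
    {"slide":[-0.001,0,0],"turn":[0,0,0]},
    {"slide":[0,0,0],"turn":[0,0,0]}
  ]
}}

```text
clock: 10.45
ee_pos: [0.6549, -0.1346, 0.0717]
orientation: [-0.094, 0.996, -0.0, -0.002]
ft_force: [-7.3, -1.2, 13.8]
width: 0.0002
finger_force: 7.3
```

```bash
python3 st.py
```

```text
t 10.45 chest -0.0172 -0.1989 tipz 0.0547 F chest -7.39 0.19 13.81 w 0.0002489434759491635 yawerr -0.0007 toolz [-0.004 -0.001 -1.   ] [ 0.22  0.74 -0.09  1.58  0.09  0.84  1.85]
```

Request:
{"method": "arm_command", "body": {
  "series": [
    {"slide":[-0.0015,0,0],"turn":[0,0,0]},
    {"slide":[-0.0015,0,0],"turn":[0,0,0]},
    {"slide":[-0.0015,0,0],"turn":[0,0,0]},
    {"slide":[-0.0015,0,0],"turn":[0,0,0]}
  ]
}}

```text
clock: 10.78
ee_pos: [0.6603, -0.1336, 0.0716]
orientation: [-0.094, 0.996, -0.0, -0.002]
ft_force: [-7.8, 0.2, 15.1]
width: -0.0002
finger_force: 8.5
```

```bash
python3 st.py
```

```text
t 10.7833 chest -0.0117 -0.1989 tipz 0.0546 F chest -7.64 1.7 15.08 w -0.00016939681879107543 yawerr -0.0009 toolz [-0.005 -0.001 -1.   ] [ 0.22  0.74 -0.09  1.56  0.09  0.85  1.85]
```

The tray is sliding freely (steady 8 N inward, lever still down), so I'll continue past the catch.

Request:
{"method": "arm_command", "body": {
  "series": [
    {"slide":[-0.002,0,0],"turn":[0,0,0]},
    {"slide":[-0.002,0,0],"turn":[0,0,0]},
    {"slide":[-0.002,0,0],"turn":[0,0,0]},
    {"slide":[-0.002,0,0],"turn":[0,0,0]},
    {"slide":[-0.002,0,0],"turn":[0,0,0]}
  ]
}}

```text
clock: 11.2
ee_pos: [0.6701, -0.1317, 0.0716]
orientation: [-0.094, 0.996, -0.0, -0.003]
ft_force: [-7.5, -0.3, 16.0]
width: -0.0003
finger_force: 8.5
```

Request:
{"method": "arm_command", "body": {
  "series": [
    {"slide":[-0.002,0,0],"turn":[0,0,0]},
    {"slide":[-0.002,0,0],"turn":[0,0,0]},
    {"slide":[-0.002,0,0],"turn":[0,0,0]},
    {"slide":[-0.002,0,0],"turn":[0,0,0]},
    {"slide":[-0.002,0,0],"turn":[0,0,0]}
  ]
}}

```text
clock: 11.62
ee_pos: [0.6807, -0.1296, 0.0714]
orientation: [-0.095, 0.996, -0.0, -0.002]
ft_force: [-2.8, -1.2, 6.1]
width: 0.0005
finger_force: 4.2
```

```bash
python3 st.py
```

```text
t 11.6167 chest 0.009 -0.1989 tipz 0.0544 F chest -2.96 -0.61 6.09 w 0.00048459050184478873 yawerr -0.0006 toolz [-0.003 -0.001 -1.   ] [ 0.2   0.77 -0.09  1.5   0.09  0.88  1.84]
```

Request:
{"method": "arm_command", "body": {
  "series": [
    {"slide":[0,0,0.0005],"turn":[0,0,0]},
    {"slide":[-0.0015,0,0],"turn":[0,0,0]},
    {"slide":[-0.0015,0,0],"turn":[0,0,0]},
    {"slide":[0,0,0],"turn":[0,0,0]}
  ]
}}

```text
clock: 11.95
ee_pos: [0.6841, -0.129, 0.0702]
orientation: [-0.095, 0.996, -0.0, -0.002]
ft_force: [-2.0, -0.5, 6.5]
width: -0.0001
finger_force: 3.2
```

```bash
python3 st.py
python3 - <<'E'
from h import *
a=manip.get_image('top')[110:230,190:350];b=manip.get_image('scene')[140:260,140:300]
cv2.imwrite('pics/in1.png',cv2.resize(np.hstack([a,b]),None,fx=2.5,fy=2.5,interpolation=2))
E
```

```text
t 11.95 chest 0.0125 -0.1989 tipz 0.0532 F chest -2.06 -0.08 6.52 w -5.607180354314191e-05 yawerr -0.0005 toolz [-0.003 -0.001 -1.   ] [ 0.2   0.77 -0.09  1.49  0.09  0.88  1.84]
```

View pics/in1.png

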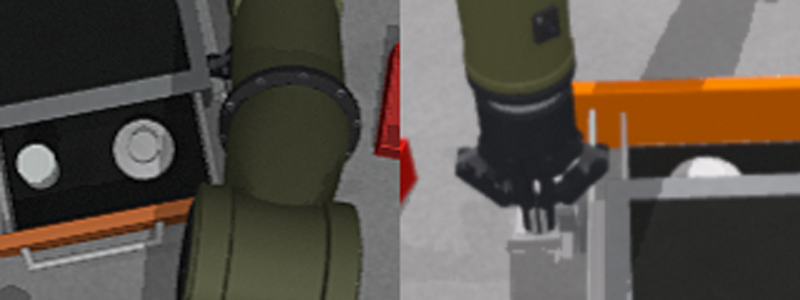

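```bash
cat > q.py <<'E'
from fit import *
p=np.load('p.npy')
def front(im):
    # back top edge of front, chest y .03...12 : orange transition in top view
    hsv=cv2.cvtColor(im,cv2.COLOR_BGR2HSV)
    o=((hsv[...,0]>4)&(hsv[...,0]<18)&(hsv[...,1]>150)&(hsv[...,2]>60)).astype(np.float32)
    r=[]
    for y in np.linspace(.0,.12,25):
        xs=np.arange(-.21,0,.0005);q=px('top',W(p,[(x,y,.088) for x in xs])).astype(np.float32)
        v=cv2.remap(o,q[None,:,0].copy(),q[None,:,1].copy(),1)[0]
        k=np.where(v>.5)[0]
        if len(k):r.append(xs[k[-1]])
    return np.median(r)
a=front(cv2.imread('pics/top0.png'));b=front(manip.get_image('top'))
print('q0~',a+.155,'moved',b-a)
E
python3 q.py
```

```text
q0~ 5.551115123125783e-17 moved 0.03250000000000003
```

The tray has moved in about 32 mm and the parts are upright. I'll go another 8 mm for margin, with the lever still down.

Request:
{"method": "arm_command", "body": {
  "series": [
    {"slide":[-0.002,0,0.0002],"turn":[0,0,0]},
    {"slide":[-0.002,0,0.0002],"turn":[0,0,0]},
    {"slide":[-0.002,0,0],"turn":[0,0,0]},
    {"slide":[-0.002,0,0],"turn":[0,0,0]},
    {"slide":[-0.002,0,0],"turn":[0,0,0]},
    {"slide":[0,0,0],"turn":[0,0,0]}
  ]
}}

```text
clock: 12.6
ee_pos: [0.6941, -0.127, 0.0697]
orientation: [-0.095, 0.996, -0.0, -0.001]
ft_force: [-1.4, -1.5, 5.5]
width: -0.0002
finger_force: 3.2
```

```bash
python3 st.py; python3 q.py
```

```text
t 12.6 chest 0.0227 -0.1989 tipz 0.0527 F chest -1.67 -1.25 5.51 w -0.00016984521145112783 yawerr -0.0004 toolz [-0.003 -0.001 -1.   ] [ 0.2   0.79 -0.09  1.46  0.09  0.9   1.84]
q0~ 5.551115123125783e-17 moved 0.04250000000000004
```

Request:
{"method": "arm_command", "body": {
  "series": [
    {"slide":[0,0,-0.002],"turn":[0,0,0]},
    {"slide":[0.001,0,-0.003],"turn":[0,0,0]},
    {"slide":[0.001,0,-0.003],"turn":[0,0,0]},
    {"slide":[0.001,0,-0.003],"turn":[0,0,0]},
    {"slide":[0.001,0,-0.003],"turn":[0,0,0]},
    {"slide":[0.001,0,-0.004],"turn":[0,0,0]},
    {"slide":[0.001,0,-0.005],"turn":[0,0,0]},
    {"slide":[0,0,-0.01],"turn":[0,0,0]},
    {"slide":[0,0,-0.02],"turn":[0,0,0]},
    {"slide":[0,0,-0.03],"turn":[0,0,0]}
  ]
}}

```text
clock: 13.48
ee_pos: [0.6866, -0.1267, 0.1507]
orientation: [-0.095, 0.995, 0.001, -0.004]
ft_force: [-0.3, -0.8, -0.2]
width: -0.0001
finger_force: 0.0
```

```bash
python3 st.py; python3 q.py
```

```text
t 13.4833 chest 0.0153 -0.1972 tipz 0.1337 F chest -0.41 -0.76 -0.21 w -0.0001269261910326012 yawerr 0.0004 toolz [-0.008  0.001 -1.   ] [ 0.2   0.7  -0.1   1.4   0.07  1.05  1.85]
q0~ 5.551115123125783e-17 moved 0.04200000000000004
```

Request:
{"method": "arm_command", "body": {
  "series": [
    {"slide":[0.022,0.007,0],"turn":[0,0,0]},
    {"slide":[0.022,0.007,0],"turn":[0,0,0]},
    {"slide":[0.022,0.007,0],"turn":[0,0,0]},
    {"slide":[0.022,0.007,0],"turn":[0,0,0]},
    {"slide":[0.022,0.007,0],"turn":[0,0,0]},
    {"slide":[0.022,0.007,0],"turn":[0,0,0]},
    {"slide":[0.022,0.007,0],"turn":[0,0,0]},
    {"slide":[0.022,0.007,0],"turn":[0,0,0]},
    {"slide":[0,0,0],"turn":[0,0,0]},
    {"slide":[0,0,0],"turn":[0,0,0]}
  ]
}}

```text
clock: 14.37
ee_pos: [0.5046, -0.1054, 0.1535]
orientation: [-0.095, 0.995, 0.0, -0.001]
ft_force: [0.1, -0.6, 0.4]
width: 0.0
finger_force: 0.0
```

```bash
python3 st.py
python3 - <<'E'
from h import *
a=manip.get_image('top')[110:230,190:350];b=manip.get_image('scene')[140:260,140:300]
cv2.imwrite('pics/rel.png',cv2.resize(np.hstack([a,b]),None,fx=2.5,fy=2.5,interpolation=2))
E
```

```text
t 14.3667 chest -0.1594 -0.1419 tipz 0.1365 F chest -0.02 -0.6 0.38 w 1.7652790205212353e-05 yawerr 0.0 toolz [-0.001 -0.    -1.   ] [ 0.24  0.44 -0.11  1.92  0.07  0.79  1.85]
```

View pics/rel.png

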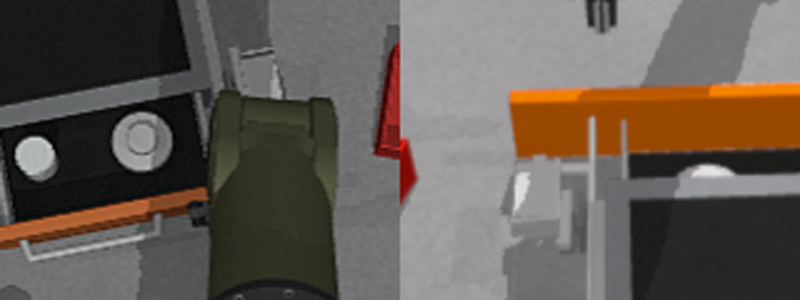

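The lever is back up (tab standing at about (540,165)), the tray is part-way in, and the piston and drum are upright. Now I'll lower the tip in front of the bare part of the front and push.

Request:
{"method": "arm_command", "body": {
  "series": [
    {"slide":[0,0,0.022],"turn":[0,0,0]},
    {"slide":[0,0,0.025],"turn":[0,0,0]},
    {"slide":[0,0,0.025],"turn":[0,0,0]},
    {"slide":[0,0,0.018],"turn":[0,0,0]},
    {"slide":[0,0,0],"turn":[0,0,0]},
    {"slide":[-0.004,0,0],"turn":[0,0,0]},
    {"slide":[-0.004,0,0],"turn":[0,0,0]},
    {"slide":[-0.003,0,0],"turn":[0,0,0]},
    {"slide":[-0.003,0,0],"turn":[0,0,0]},
    {"slide":[-0.003,0,0],"turn":[0,0,0]}
  ]
}}

```text
clock: 15.3
ee_pos: [0.5231, -0.1024, 0.0639]
orientation: [-0.095, 0.995, -0.0, 0.0]
ft_force: [-3.5, -0.6, 1.2]
width: -0.0001
finger_force: 0.0
```

Request:
{"method": "arm_command", "body": {
  "series": [
    {"slide":[-0.002,0,0],"turn":[0,0,0]},
    {"slide":[-0.002,0,0],"turn":[0,0,0]},
    {"slide":[-0.003,0,0],"turn":[0,0,0]},
    {"slide":[-0.003,0,0],"turn":[0,0,0]},
    {"slide":[-0.003,0,0],"turn":[0,0,0]}
  ]
}}

```text
clock: 15.72
ee_pos: [0.5358, -0.0999, 0.0633]
orientation: [-0.095, 0.995, -0.0, 0.0]
ft_force: [-2.8, -1.7, 3.0]
width: 0.0002
finger_force: 0.0
```

```bash
python3 st.py
```

```text
t 15.7167 chest -0.1276 -0.1423 tipz 0.0463 F chest -3.03 -1.15 2.95 w 0.0002266741787940717 yawerr 0.0001 toolz [ 0. -0. -1.] [ 0.2   0.6  -0.09  1.93  0.09  0.61  1.81]
```

Request:
{"method": "arm_command", "body": {
  "series": [
    {"slide":[-0.0035,0,0],"turn":[0,0,0]},
    {"slide":[-0.004,0,0],"turn":[0,0,0]},
    {"slide":[-0.004,0,0],"turn":[0,0,0]},
    {"slide":[-0.004,0,0],"turn":[0,0,0]},
    {"slide":[-0.004,0,0],"turn":[0,0,0]},
    {"slide":[-0.004,0,0],"turn":[0,0,0]},
    {"slide":[-0.004,0,0],"turn":[0,0,0]},
    {"slide":[-0.004,0,0],"turn":[0,0,0]},
    {"slide":[-0.004,0,0],"turn":[0,0,0]},
    {"slide":[-0.004,0,0],"turn":[0,0,0]}
  ]
}}

```text
clock: 16.55
ee_pos: [0.5749, -0.0924, 0.0632]
orientation: [-0.095, 0.995, -0.0, 0.0]
ft_force: [-1.9, -1.8, 5.7]
width: 0.0001
finger_force: 0.0
```

Request:
{"method": "arm_command", "body": {
  "series": [
    {"slide":[-0.004,0,0],"turn":[0,0,0]},
    {"slide":[-0.004,0,0],"turn":[0,0,0]},
    {"slide":[-0.004,0,0],"turn":[0,0,0]},
    {"slide":[-0.004,0,0],"turn":[0,0,0]},
    {"slide":[-0.004,0,0],"turn":[0,0,0]},
    {"slide":[-0.004,0,0],"turn":[0,0,0]},
    {"slide":[-0.004,0,0],"turn":[0,0,0]},
    {"slide":[-0.004,0,0],"turn":[0,0,0]},
    {"slide":[-0.003,0,0],"turn":[0,0,0]},
    {"slide":[-0.002,0,0],"turn":[0,0,0]}
  ]
}}

```text
clock: 17.38
ee_pos: [0.6114, -0.0854, 0.0632]
orientation: [-0.095, 0.995, -0.0, 0.0]
ft_force: [-2.7, -1.7, 5.3]
width: 0.0001
finger_force: 0.0
```

```bash
python3 st.py;python3 q.py
```

```text
t 17.3833 chest -0.0507 -0.1424 tipz 0.0462 F chest -2.92 -1.12 5.25 w 9.448745047637443e-05 yawerr 0.0003 toolz [ 0.001 -0.    -1.   ] [ 0.15  0.68 -0.09  1.74  0.08  0.72  1.78]
q0~ 5.551115123125783e-17 moved 0.13300000000000012
```

Request:
{"method": "arm_command", "body": {
  "series": [
    {"slide":[-0.002,0,0],"turn":[0,0,0]},
    {"slide":[-0.002,0,0],"turn":[0,0,0]},
    {"slide":[-0.002,0,0],"turn":[0,0,0]},
    {"slide":[-0.002,0,0],"turn":[0,0,0]},
    {"slide":[-0.002,0,0],"turn":[0,0,0]},
    {"slide":[-0.002,0,0],"turn":[0,0,0]},
    {"slide":[-0.002,0,0],"turn":[0,0,0]},
    {"slide":[-0.002,0,0],"turn":[0,0,0]},
    {"slide":[-0.001,0,0],"turn":[0,0,0]}
  ]
}}

```text
clock: 18.18
ee_pos: [0.6276, -0.0821, 0.0632]
orientation: [-0.095, 0.995, -0.0, 0.0]
ft_force: [-2.5, -1.9, 5.2]
width: -0.0002
finger_force: 0.0
```

Request:
{"method": "arm_command", "body": {
  "series": [
    {"slide":[-0.001,0,0],"turn":[0,0,0]},
    {"slide":[-0.001,0,0],"turn":[0,0,0]},
    {"slide":[-0.001,0,0],"turn":[0,0,0]},
    {"slide":[-0.001,0,0],"turn":[0,0,0]}
  ]
}}

```text
clock: 18.52
ee_pos: [0.6296, -0.0818, 0.0631]
orientation: [-0.095, 0.996, -0.0, -0.002]
ft_force: [-11.5, -1.9, 12.6]
width: -0.0001
finger_force: 0.0
```

```bash
python3 st.py;python3 q.py
```

```text
t 18.5167 chest -0.0321 -0.1423 tipz 0.0461 F chest -11.69 0.35 12.59 w -0.00013575836702833295 yawerr -0.0002 toolz [-0.003 -0.    -1.   ] [ 0.14  0.71 -0.09  1.68  0.08  0.76  1.78]
q0~ 5.551115123125783e-17 moved 0.15150000000000013
```

Force is rising with no motion, so the tray is at its end stop. One more firm millimetre to confirm, then I'll back off and look.

Request:
{"method": "arm_command", "body": {
  "series": [
    {"slide":[-0.001,0,0],"turn":[0,0,0]},
    {"slide":[0,0,0],"turn":[0,0,0]},
    {"slide":[0,0,0],"turn":[0,0,0]}
  ]
}}

```text
clock: 18.82
ee_pos: [0.6295, -0.0817, 0.063]
orientation: [-0.095, 0.996, -0.0, -0.003]
ft_force: [-11.1, -1.3, 10.6]
width: -0.0
finger_force: 0.0
```

Request:
{"method": "arm_command", "body": {
  "series": [
    {"slide":[0.004,0,0],"turn":[0,0,0]},
    {"slide":[0.01,0,0],"turn":[0,0,0]},
    {"slide":[0.02,0,0],"turn":[0,0,0]},
    {"slide":[0.03,0,0],"turn":[0,0,0]},
    {"slide":[0.03,0,-0.02],"turn":[0,0,0]},
    {"slide":[0.02,0,-0.03],"turn":[0,0,0]},
    {"slide":[0,0,-0.03],"turn":[0,0,0]},
    {"slide":[0,0,-0.03],"turn":[0,0,0]},
    {"slide":[0,0,0],"turn":[0,0,0]},
    {"slide":[0,0,0],"turn":[0,0,0]}
  ]
}}

```text
clock: 19.65
ee_pos: [0.5217, -0.1025, 0.1746]
orientation: [-0.095, 0.995, -0.0, 0.002]
ft_force: [-0.1, 0.0, -0.2]
width: 0.0003
finger_force: 0.0
```

```bash
python3 st.py;python3 q.py
python3 - <<'E'
from h import *
a=manip.get_image('top')[90:210,160:320];b=manip.get_image('scene')[140:260,140:300]
cv2.imwrite('pics/fin.png',cv2.resize(np.hstack([a,b]),None,fx=2.5,fy=2.5,interpolation=2))
E
```

```text
t 19.65 chest -0.142 -0.1422 tipz 0.1576 F chest -0.11 0.06 -0.22 w 0.0003471087484128506 yawerr 0.0008 toolz [ 0.005 -0.    -1.   ] [ 0.23  0.43 -0.11  1.86  0.06  0.85  1.84]
q0~ 5.551115123125783e-17 moved 0.15150000000000013
```

View pics/fin.png

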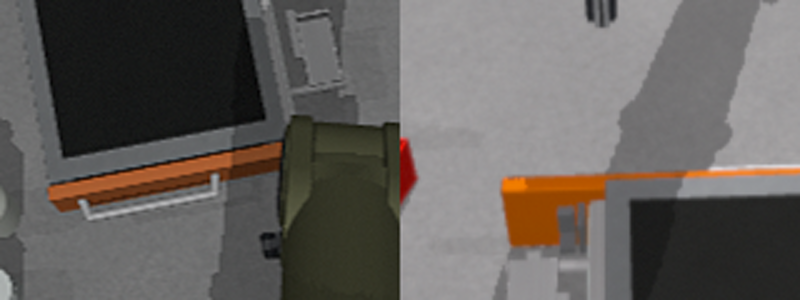

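The front looks flush. There is plenty of time, so I'll push once more, harder, to rule out a last millimetre of gap.

Request:
{"method": "arm_command", "body": {
  "series": [
    {"slide":[0,0,0.03],"turn":[0,0,0]},
    {"slide":[0,0,0.03],"turn":[0,0,0]},
    {"slide":[0,0,0.03],"turn":[0,0,0]},
    {"slide":[-0.02,0,0.02],"turn":[0,0,0]},
    {"slide":[-0.025,0,0],"turn":[0,0,0]},
    {"slide":[-0.025,0,0],"turn":[0,0,0]},
    {"slide":[-0.02,0,0],"turn":[0,0,0]},
    {"slide":[-0.01,0,0],"turn":[0,0,0]},
    {"slide":[-0.005,0,0],"turn":[0,0,0]},
    {"slide":[0,0,0],"turn":[0,0,0]}
  ]
}}

```text
clock: 20.63
ee_pos: [0.6234, -0.0821, 0.0613]
orientation: [-0.095, 0.995, 0.0, -0.001]
ft_force: [-0.0, 0.4, -0.1]
width: -0.0001
finger_force: 0.0
```

Request:
{"method": "arm_command", "body": {
  "series": [
    {"slide":[-0.002,0,0],"turn":[0,0,0]},
    {"slide":[-0.002,0,0],"turn":[0,0,0]},
    {"slide":[-0.002,0,0],"turn":[0,0,0]},
    {"slide":[0,0,0],"turn":[0,0,0]}
  ]
}}

```text
clock: 20.97
ee_pos: [0.6285, -0.082, 0.0629]
orientation: [-0.095, 0.995, -0.0, -0.001]
ft_force: [-1.9, 0.5, -0.3]
width: 0.0002
finger_force: 0.0
```

Request:
{"method": "arm_command", "body": {
  "series": [
    {"slide":[-0.002,0,0],"turn":[0,0,0]},
    {"slide":[-0.001,0,0],"turn":[0,0,0]},
    {"slide":[0,0,0],"turn":[0,0,0]}
  ]
}}

```text
clock: 21.22
ee_pos: [0.6288, -0.0821, 0.0624]
orientation: [-0.094, 0.996, -0.0, -0.003]
ft_force: [-8.6, -1.7, 2.7]
width: -0.0
finger_force: 0.0
```

```bash
python3 st.py;python3 q.py
```

```text
t 21.2167 chest -0.033 -0.1424 tipz 0.0454 F chest -8.78 -0.02 2.66 w -2.5454554244727266e-05 yawerr -0.0007 toolz [-0.007 -0.001 -1.   ] [ 0.14  0.71 -0.09  1.68  0.08  0.76  1.77]
q0~ 5.551115123125783e-17 moved 0.15100000000000013
```

Request:
{"method": "arm_command", "body": {
  "series": [
    {"slide":[-0.002,0,0],"turn":[0,0,0]},
    {"slide":[-0.002,0,0],"turn":[0,0,0]},
    {"slide":[0,0,0],"turn":[0,0,0]}
  ]
}}

```text
clock: 21.52
ee_pos: [0.6284, -0.082, 0.0608]
orientation: [-0.094, 0.996, 0.0, -0.008]
ft_force: [-16.3, -4.1, -4.2]
width: -0.0003
finger_force: 0.0
```

Request:
{"method": "arm_command", "body": {
  "series": [
    {"slide":[0.006,0,0],"turn":[0,0,0]},
    {"slide":[0.01,0,0],"turn":[0,0,0]},
    {"slide":[0.02,0,0],"turn":[0,0,0]},
    {"slide":[0.03,0,0],"turn":[0,0,0]},
    {"slide":[0.03,0,-0.02],"turn":[0,0,0]},
    {"slide":[0.02,0,-0.03],"turn":[0,0,0]},
    {"slide":[0,0,-0.03],"turn":[0,0,0]},
    {"slide":[0,0,-0.03],"turn":[0,0,0]},
    {"slide":[0,0,0],"turn":[0,0,0]},
    {"slide":[0,0,0],"turn":[0,0,0]}
  ]
}}

```text
clock: 22.35
ee_pos: [0.5236, -0.1026, 0.1753]
orientation: [-0.095, 0.995, -0.001, 0.003]
ft_force: [0.6, 0.7, -0.6]
width: -0.0
finger_force: 0.0
```

```bash
python3 st.py;python3 q.py; python3 -c "
from cell import manip
print(manip.close_job())"
```

```text
t 22.35 chest -0.1401 -0.1427 tipz 0.1583 F chest 0.73 0.52 -0.57 w -2.6933922823309367e-05 yawerr -0.0 toolz [ 0.006 -0.001 -1.   ] [ 0.23  0.43 -0.11  1.85  0.06  0.85  1.84]
q0~ 5.551115123125783e-17 moved 0.15150000000000013
the job is handed in; nothing more can be done
None
```

The job is handed in at 22.4 s with no verdict shown: I pressed the lever to its stop (20 N peak reading), slid the tray past the catch, let the lever spring up and pushed the tray to its hard stop; the piston and drum were upright when last seen before going under the chest, and the arm stayed clear of the bin and bottle.

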